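Slide the trivet off the organiser's top into its drawer and put it away

ROBOT

A 6-joint arm with a two-finger parallel gripper is mounted at the origin on the work surface. World frame = base frame: x ahead of the robot, y to its left, z up, the work surface at z = 0. Lengths are in m, angles in rad, forces in N, time in s.
With the tool pointing down it reaches from about 0.35 to 0.975 m from the base axis. Payload 4.9 kg.
Tool frame: the origin (TCP) lies midway between the tips of the shut fingers; the grasp point (between the pads) lies 19 mm behind it; z points along the fingers, y is the line along which they close (so a half turn about z gives the same grasp; the last joint's range is limited). The gripper opens to 85 mm and grips with 20 to 120 N. Pads are 22 mm wide; open, the fingers measure 114 mm over their backs; the gripper's body (76 mm by 85 mm) begins 54 mm behind the grasp point. The pads swing forward as they close: fully open they stand 13 mm farther back than shut.
Start: joints at [-0.119, 0.053, 1.613, -0, 1.476, -0.119], TCP at [0.625, 0, 0.231] pointing down, gripper open.
Joint ranges: [-3.01, 3.01], [-1.01, 2.22], [0.06, 2.58], [-1.02, 4.17], [0.09, 2.62], [-3.14, 3.14]. Speed limits (rad/s): [2.57, 2.57, 3.14, 3.14, 3.14, 3.14].

INTERFACE

Orientations are given as a rotation vector (axis times angle).
In Python, from station import ctrl gives the robot as it stands.
- The arm moves only by the shell command python3 -m handwheel 'ROWS' [FORCE]. ROWS is JSON, a list of rows, each an object with "gripper": the gripper command: -1 is fully open, 1 is shut, values between are in proportion; "offset": the shift along the tool's x, y, z in mm, a list of three; "rotation": the turn, a rotation vector about the tool's x, y, z in rad, a list of three. A call has exactly 8 rows; each row is the pose to reach, as a shift and turn from the pose commanded when the call began, along the tool's axes at that moment; what a row does not reach only later rows make up. A row lasts 1/8 s, in which the tool goes at most 62.5 mm and 10.7 degrees, less where a joint would pass 70% of its speed; a pose out of reach is approached as far as the arm can. A call with a gripper value outside its range is refused whole. The fingers move at their own pace and stop on an object; FORCE is the grip in N (left out, the last holds). Time passes only in rows, so rows that repeat a pose let the fingers close, or fill a call up. It gives the time, the measured TCP pose, the force, the opening and the grip force at its end, in the units of the state.
- ctrl.get_obs(): the state, without advancing time (a new reading comes with each control period).
- ctrl.get_image(name): name is "scene" or "side" or "wrist"; returns a dict with "image" (384x512x3 uint8, red, green, blue), "fovy" (degrees; the focal length in pixels is half the picture's height over the tangent of half this angle, whatever the lens; pixels are square), "cx", "cy" (the principal point, pixels), "xyz" and "attitude" of the camera in the world. Camera axes: x right, y up, looking along -z (the intrinsics and any distortion apply to the point x, -y, -z); pixel columns grow to the right and rows downward; lengths in m; the calibration is good to about 2 mm. A picture is of the moment at which its call begins. There is no depth.
- ctrl.finish_job(): hands the job in; it is judged then, once.
The state is a dict: "t": time; "q": joint angles; "dq": joint speeds; "effort": joint torques, N m; "tool_pos": TCP position; "tool_rot": TCP orientation; "contact_force": force on the tool from outside, world axes, zero at the start; "wrist_torque": the same for the moment, N m; "opening": finger opening in m; "grip_force": force on a finger pad.
Only numpy, scipy, OpenCV 4.12 (cv2) and the standard library are available. Lean on these libraries where they do the work, as an engineer would, in place of code of your own. Each camera call takes 0.05 s, during which the arm holds its last target. There are 200 camera calls.

TASK

Put the wooden trivet away: pull the organiser's top drawer right out by its knob, then press your fingertips on the trivet and slide it, without lifting it, along the organiser's top and over the front edge, so that it drops into the drawer and lies flat there, and push the drawer gently shut until it is fully home. The sagging plastic top is brittle, so press firmly enough to move the trivet but do not lean on it. Leave the lower drawer shut and everything else on the counter where it is.

Things in the scene. Friction and masses are not known exactly. Their poses are not given: they have to be found in the camera images.
- organiser: Fixed two-drawer organiser, off-white plastic, 200 deep (x), 190 wide (y), 170 high. Origin: centre of its underside; drawers come out to its own -x. Its top is a recessed tray with a full-height rim at the back (inner face x = +92 mm) and sides (inner faces y = +-87 mm), none at the front. The tray floor, a thin panel with a grey non-slip liner, is 154 to 157 mm above the counter at the back.
- ledge (a point): Middle of the tray's front edge (organiser x = -100 mm), at its height before it sagged, 157 mm. Now the panel droops to the front, up to 1 degree in its back third and up to 4.5 from there on, so the true edge is an unknown 0 to 13 mm lower. It hardly gives under a finger, but cracks if the trivet on it is pressed with over 20 N. A trivet let go slowly may stay leaning on this edge.
- top_drawer (a joint): How far the mint-green top drawer is pulled out (m): 0 fully home, 0.150 at its end stop, along the organiser's -x. One or two newtons of friction, no catch or spring; stays where it is left. Starts 0 to 15 mm open.
- top_drawer_knob (a point): Middle of the top drawer's white round knob: 25 mm across, 18 mm thick along x (9 mm each way from here), on a 12 mm stem; this point is 27 mm out from the drawer front's outer face, 128 mm above the counter, 42 mm below the rim's top. Axes as the organiser's; moves with the drawer. The lower drawer's knob is 75 mm below.
- top_drawer_floor (a point): Middle of the top drawer's floor (upper face, 90 mm above the counter). Inside 186 long (x, -93 to +92 mm from here), 162 wide (y); walls above the floor: sides 35, front 50, back 29 mm. Axes as the organiser's; moves with the drawer; with the drawer shut it is 8 mm to -x of the organiser's centre.
- lower_drawer (a joint): The lower drawer, like the top one: 0 shut (as it starts, and must stay).
- trivet: Square wooden trivet 110 x 110 x 12 mm, 105 to 190 g, cork inlay in its flat top. Origin: centre of its underside, z up. It lies square to the tray within 2 degrees, back edge 1 to 4 mm from the back rim and no higher, so no finger fits behind it. Fingertips grip the cork only a little better than the liner grips the wood: pressed with less than 5 to 9 N they slip, with 11 to 15 N they drag it along.
- bowls: Bystander: two stacked glass bowls, 144 mm across, 76 high. Origin: centre of the underside.
- bento: Bystander: lidded pink bento box 110 x 180 x 57 mm. Origin: centre of the underside.
- egg_slicer: Bystander: aluminium egg slicer 150 x 90 x 30 mm. Origin: centre of the underside.
- brush: Bystander: red silicone brush with a hard wooden handle, 190 x 34 x 11 mm, along its x. Origin: on its underside, near the middle.
- pepper_mill: Bystander: dark wooden pepper mill, 58 mm across, 158 high. Origin: centre of the underside.
- mug: Bystander: blue mug, 82 mm across, 92 high. Origin: centre of the underside.
Mind the look-alikes: they are no part of the job. Of the things like the trivet, leave any that is green or red; of the rest the smaller one is meant.

How it is judged:
By the outcome, as a careful person would: the job done as asked, in the order asked, and still so for the second after the job is handed in, with the robot touching nothing.
It also fails if it takes over 72 s, if anything falls off the work surface, if the arm or the gripper's body presses on something with over 40 N, if the wrist force passes 120 N, or if a joint passes its speed limit or range.

## Working session

There is one attempt and no reset: what is moved stays moved. The work goes in short steps, Python scripts to look and compute and a shell command to move; the robot and the scene stay as the last step left them, time stands still between calls to the robot, and variables do not carry over. Pictures are saved under pics/ and viewed, at most 10 in all, crops included, and the job is handed in when it is done.

```bash
ls; mkdir -p pics
python3 - <<'E'
from station import ctrl
import cv2,numpy as np
ims=[]
for n in ["scene","side"]:
    d=ctrl.get_image(n); cv2.imwrite(f"pics/{n}0.png",d["image"][:,:,::-1]); print(n,{k:v for k,v in d.items() if k!="image"})
print(ctrl.get_obs())
E
```

```text
pics
scene {'fovy': 51.539824291183, 'cx': 255.50182531493155, 'cy': 189.1003923344849, 'xyz': array([1.08333793, 0.39871455, 1.21279982]), 'attitude': array([0.30192683, 0.6348201 , 2.14956887])}
side {'fovy': 42.260357939626, 'cx': 259.83581445668096, 'cy': 197.64459512710178, 'xyz': array([0.17578306, 1.23414357, 0.95300642]), 'attitude': array([ 0.18945114, -1.36713178, -2.51826346])}
{'t': 0.1, 'q': array([-1.19034813e-01,  5.32987198e-02,  1.61416628e+00,  2.63829544e-05,
        1.47602067e+00, -1.18979286e-01]), 'dq': array([-0.00032911,  0.00018922, -0.0033681 , -0.00116251,  0.00016493,
       -0.00279451]), 'effort': array([ 6.14647306e-04, -3.94903493e+01, -3.71363103e+01, -4.52310599e-05,
        3.99340541e-03, -4.17574097e-05]), 'tool_pos': array([6.24427536e-01, 5.45177339e-05, 2.30175354e-01]), 'tool_rot': array([-2.22044187e+00, -2.22031298e+00,  1.80482246e-03]), 'contact_force': array([ 0.47681862, -0.25563707,  0.50738345]), 'wrist_torque': array([ 0.0571595 ,  0.00818468, -0.0173515 ]), 'grip_force': 0.0, 'opening': 0.08526174251223229}
```

View pics/scene0.png

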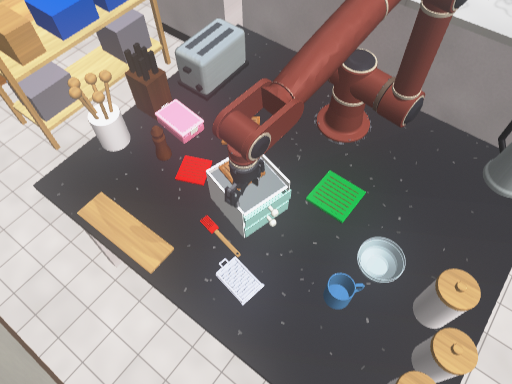

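View pics/side0.png

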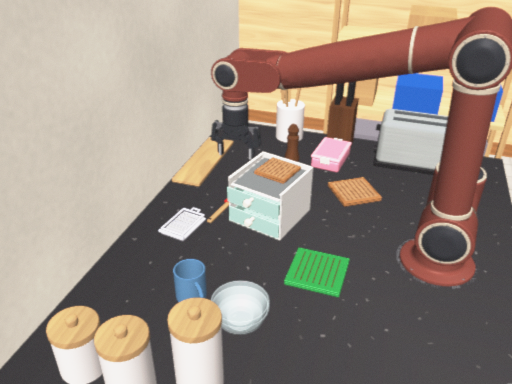

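The scene view shows the organiser at about (250,195), its front facing lower right with a knob at (273,215). The side view has it at (270,195), with a brown trivet on top at (278,170) and a second brown trivet on the counter at (355,190).

```bash
cat > h.py <<'E'
import numpy as np,cv2
from scipy.spatial.transform import Rotation as R
def ray(d,px):
    f=192/np.tan(np.radians(d["fovy"])/2); px=np.atleast_2d(np.float64(px))
    v=np.c_[(px[:,0]-d["cx"])/f,-(px[:,1]-d["cy"])/f,-np.ones(len(px))]
    return np.array(d["xyz"]),R.from_rotvec(d["attitude"]).apply(v)
def plane(d,px,z):
    o,v=ray(d,px); return o+v*((z-o[2])/v[:,2])[:,None]
def proj(d,P):
    f=192/np.tan(np.radians(d["fovy"])/2)
    c=R.from_rotvec(d["attitude"]).inv().apply(np.atleast_2d(P)-d["xyz"])
    return np.c_[d["cx"]-f*c[:,0]/c[:,2],d["cy"]+f*c[:,1]/c[:,2]]
E
python3 - <<'E'
from station import ctrl
import cv2,numpy as np
from h import *
a=cv2.imread("pics/scene0.png")[140:245,195:305]; b=cv2.imread("pics/side0.png")[145:245,220:325]
w=ctrl.get_image("wrist"); print({k:v for k,v in w.items() if k!="image"})
c=w["image"][:,:,::-1]
A=cv2.resize(a,(398,380),interpolation=cv2.INTER_CUBIC);B=cv2.resize(b,(399,380),interpolation=cv2.INTER_CUBIC)
print(A.shape,B.shape)
cv2.imwrite("pics/w0.png",c)
cv2.imwrite("pics/c1.png",np.hstack([A,B]))
E
```

```text
{'fovy': 60.36801333376043, 'cx': 252.82517219714234, 'cy': 192.16234313055259, 'xyz': array([0.62406257, 0.0751473 , 0.37249119]), 'attitude': array([-0.29992201,  0.00173805,  0.00046362])}
(380, 398, 3) (380, 399, 3)
```

View pics/c1.png

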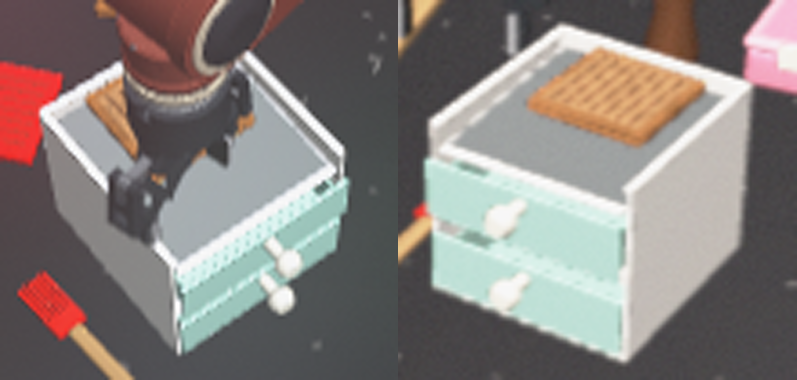

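View pics/w0.png

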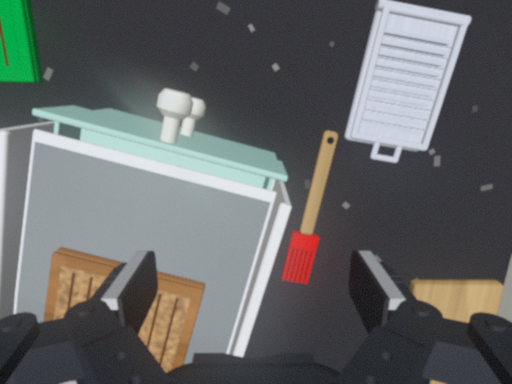

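```bash
cat > m1.py <<'E'
from station import ctrl
from h import *
S,D,W=[ctrl.get_image(n) for n in("scene","side","wrist")]
p=np.round
print("side rim FN,BN,BF,FF\n",p(plane(D,[(280.3,195),(312.6,167.4),(264,152.4),(228.4,177)],.17),3))
print("scene rim F+x, B+x, F-x\n",p(plane(S,[(244.7,213.2),(206.6,169.8),(289.8,182)],.17),3))
print("wrist rim F-x,F+x ; trivet front corners\n",p(plane(W,[(52,125),(289,209)],.17),3),p(plane(W,[(60,250),(204,286)],.167),3))
print("wrist knob, drawerface top L,R\n",p(plane(W,[(174,103)],.128),3),p(plane(W,[(35,112),(287,172)],.145),3))
print("trivet side corners", p(plane(D,[(220+130/3.8,145+103/3.8),(220+245/3.8,145+138/3.8),(220+307/3.8,145+85/3.8),(220+195/3.8,145+50/3.8)],.168),3))
print("other", p(plane(D,[(329,186),(353,204),(381,196),(357,179)],.012),3))
E
python3 m1.py
```

```text
side rim FN,BN,BF,FF
 [[ 0.468  0.052  0.17 ]
 [ 0.413 -0.137  0.17 ]
 [ 0.589 -0.185  0.17 ]
 [ 0.647  0.004  0.17 ]]
scene rim F+x, B+x, F-x
 [[ 0.646  0.011  0.17 ]
 [ 0.594 -0.185  0.17 ]
 [ 0.472  0.055  0.17 ]]
wrist rim F-x,F+x ; trivet front corners
 [[0.502 0.055 0.17 ]
 [0.648 0.001 0.17 ]] [[ 0.491 -0.031  0.167]
 [ 0.589 -0.059  0.167]]
wrist knob, drawerface top L,R
 [[0.567 0.066 0.128]] [[0.477 0.061 0.145]
 [0.648 0.02  0.145]]
trivet side corners [[ 0.582 -0.053  0.168]
 [ 0.477 -0.029  0.168]
 [ 0.449 -0.129  0.168]
 [ 0.556 -0.158  0.168]]
other [[ 0.376 -0.3    0.012]
 [ 0.276 -0.21   0.012]
 [ 0.19  -0.291  0.012]
 [ 0.286 -0.381  0.012]]
```

The wrist view shows the drawer front edge running (35,112)–(287,172), the top knob at (174,103) and the front edge of the trivet at (60,250)–(204,286). Both views agree that the organiser's front faces world direction (0.267, 0.964). I'll go above the knob now.

```bash
python3 -m handwheel '[{"gripper":-1,"offset":[22,-19,0],"rotation":[0,0,0.09]},{"gripper":-1,"offset":[44,-38,0],"rotation":[0,0,0.18]},{"gripper":-1,"offset":[66,-57,0],"rotation":[0,0,0.27]},{"gripper":-1,"offset":[66,-57,0],"rotation":[0,0,0.27]},{"gripper":-1,"offset":[66,-57,0],"rotation":[0,0,0.27]},{"gripper":-1,"offset":[66,-57,0],"rotation":[0,0,0.27]},{"gripper":-1,"offset":[66,-57,0],"rotation":[0,0,0.27]},{"gripper":-1,"offset":[66,-57,0],"rotation":[0,0,0.27]}]'
python3 - <<'E'
from station import ctrl
import cv2
from h import *
W=ctrl.get_image("wrist"); cv2.imwrite("pics/w1.png",W["image"][:,:,::-1])
S=ctrl.get_image("scene"); cv2.imwrite("pics/s1.png",S["image"][:,:,::-1])
print(W["xyz"],W["attitude"],ctrl.get_obs()["tool_pos"], ctrl.get_obs()["tool_rot"])
E
```

```text
t: 1.3
tool_pos: [0.5682, 0.0656, 0.2312]
tool_rot: [-2.501, -1.902, 0.0]
contact_force: [0.7, 0.2, 0.7]
opening: 0.0858
grip_force: 0.0
[0.58774251 0.13802152 0.37349395] [-0.29835046  0.0406641  -0.26816942] [0.56810376 0.06579177 0.23126256] [-2.50044713e+00 -1.90191661e+00  1.19308725e-04]
```

View pics/w1.png

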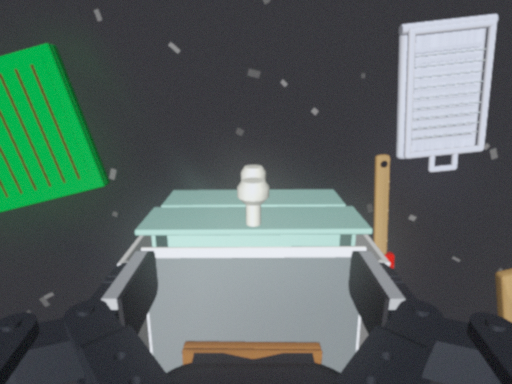

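The wrist view is square to the organiser. The top knob is centred at (253,190), and the trivet's front edge lies along row 345 from x=183 to 322.

```bash
cat > m2.py <<'E'
from station import ctrl
from h import *
W=ctrl.get_image("wrist"); o=ctrl.get_obs(); T=R.from_rotvec(o["tool_rot"])
def tool(P): return np.round(T.inv().apply(P-o["tool_pos"])*1e3,1)
print("knob .128",tool(plane(W,[(253,190)],.128)))
print("knob top near/far .138",tool(plane(W,[(253,179),(253,202)],.138)))
print("face top outer edge",tool(plane(W,[(140,232),(367,232),(158,208),(350,208)],.14)))
print("ledge edge",tool(plane(W,[(145,249),(362,249)],.152)))
print("rim ends",tool(plane(W,[(121,262),(388,262)],.17)))
print("trivet front top",tool(plane(W,[(183,343),(322,343)],.166)))
E
python3 m2.py
```

```text
knob .128 [[  0.7  -0.3 103.3]]
knob top near/far .138 [[12.2 -0.3 93.3]
 [-5.8 -0.3 93.3]]
face top outer edge [[-29.5 -87.2  91.3]
 [-29.4  87.4  91.3]
 [ -9.8 -71.7  91.3]
 [ -9.8  72.6  91.3]]
ledge edge [[-37.8 -80.4  79.3]
 [-37.8  80.6  79.3]]
rim ends [[-38.6 -91.5  61.3]
 [-38.6  92.9  61.3]]
trivet front top [[-110.4  -53.9   65.3]
 [-110.4   52.6   65.3]]
```

```bash
python3 -m handwheel '[{"gripper":-1,"offset":[2,0,40],"rotation":[0,0,0]},{"gripper":-1,"offset":[2,0,80],"rotation":[0,0,0]},{"gripper":-1,"offset":[2,0,116],"rotation":[0,0,0]},{"gripper":-1,"offset":[2,0,116],"rotation":[0,0,0]},{"gripper":1,"offset":[2,0,116],"rotation":[0,0,0]},{"gripper":1,"offset":[2,0,116],"rotation":[0,0,0]},{"gripper":1,"offset":[2,0,116],"rotation":[0,0,0]},{"gripper":1,"offset":[2,0,116],"rotation":[0,0,0]}]' 50
```

```text
t: 2.45
tool_pos: [0.5689, 0.0681, 0.117]
tool_rot: [2.5, 1.902, 0.001]
contact_force: [-2.1, -0.5, 5.7]
opening: 0.0225
grip_force: 48.8
```

```bash
python3 -m handwheel '[{"gripper":1,"offset":[10,0,0],"rotation":[0,0,0]},{"gripper":1,"offset":[30,0,0],"rotation":[0,0,0]},{"gripper":1,"offset":[55,0,0],"rotation":[0,0,0]},{"gripper":1,"offset":[80,0,0],"rotation":[0,0,0]},{"gripper":1,"offset":[105,0,0],"rotation":[0,0,0]},{"gripper":1,"offset":[120,0,0],"rotation":[0,0,0]},{"gripper":1,"offset":[128,0,0],"rotation":[0,0,0]},{"gripper":1,"offset":[132,0,0],"rotation":[0,0,0]}]'
python3 -m handwheel '[{"gripper":1,"offset":[2,0,0],"rotation":[0,0,0]},{"gripper":1,"offset":[4,0,0],"rotation":[0,0,0]},{"gripper":1,"offset":[6,0,0],"rotation":[0,0,0]},{"gripper":1,"offset":[8,0,0],"rotation":[0,0,0]},{"gripper":1,"offset":[10,0,0],"rotation":[0,0,0]},{"gripper":1,"offset":[12,0,0],"rotation":[0,0,0]},{"gripper":1,"offset":[12,0,0],"rotation":[0,0,0]},{"gripper":1,"offset":[12,0,0],"rotation":[0,0,0]}]'
```

```text
t: 3.45
tool_pos: [0.6036, 0.1959, 0.117]
tool_rot: [-2.499, -1.903, 0.001]
contact_force: [-4.6, -0.7, 5.8]
opening: 0.0228
grip_force: 49.1
t: 4.45
tool_pos: [0.6066, 0.2068, 0.117]
tool_rot: [-2.5, -1.902, 0.002]
contact_force: [-4.3, -1.5, 6.4]
opening: 0.0225
grip_force: 49.1
```

```bash
python3 -m handwheel '[{"gripper":1,"offset":[1,0,0],"rotation":[0,0,0]},{"gripper":1,"offset":[2,0,0],"rotation":[0,0,0]},{"gripper":1,"offset":[3,0,0],"rotation":[0,0,0]},{"gripper":1,"offset":[4,0,0],"rotation":[0,0,0]},{"gripper":1,"offset":[5,0,0],"rotation":[0,0,0]},{"gripper":1,"offset":[6,0,0],"rotation":[0,0,0]},{"gripper":1,"offset":[6,0,0],"rotation":[0,0,0]},{"gripper":1,"offset":[6,0,0],"rotation":[0,0,0]}]'
```

```text
t: 5.45
tool_pos: [0.6066, 0.2069, 0.1169]
tool_rot: [2.497, 1.898, -0.02]
contact_force: [-12.6, -18.9, 13.5]
opening: 0.022
grip_force: 49.7
```

```bash
python3 -m handwheel '[{"gripper":1,"offset":[-6,0,0],"rotation":[0,0,0]},{"gripper":1,"offset":[-6,0,0],"rotation":[0,0,0]},{"gripper":-1,"offset":[-6,0,0],"rotation":[0,0,0]},{"gripper":-1,"offset":[-6,0,0],"rotation":[0,0,0]},{"gripper":-1,"offset":[-6,0,0],"rotation":[0,0,0]},{"gripper":-1,"offset":[-6,0,-40],"rotation":[0,0,0]},{"gripper":-1,"offset":[-6,0,-80],"rotation":[0,0,0]},{"gripper":-1,"offset":[-6,0,-120],"rotation":[0,0,0]}]'
python3 -m handwheel '[{"gripper":1,"offset":[-50,0,0],"rotation":[0,0,0]},{"gripper":1,"offset":[-100,0,0],"rotation":[0,0,0]},{"gripper":1,"offset":[-150,0,0],"rotation":[0,0,0]},{"gripper":1,"offset":[-200,0,0],"rotation":[0,0,0]},{"gripper":1,"offset":[-250,0,0],"rotation":[0,0,0]},{"gripper":1,"offset":[-300,0,0],"rotation":[0,0,0]},{"gripper":1,"offset":[-351,0,0],"rotation":[0,0,0]},{"gripper":1,"offset":[-351,0,0],"rotation":[0,0,0]}]'
python3 - <<'E'
from station import ctrl
import cv2
from h import *
I={n:ctrl.get_image(n)for n in("side","wrist","scene")}
o=ctrl.get_obs();print(o["tool_pos"],o["contact_force"],o["opening"])
a=cv2.resize(I["side"]["image"][95:245,200:325],(500,600),interpolation=cv2.INTER_CUBIC)
cv2.imwrite("pics/a2.png",a[:,:,::-1]);cv2.imwrite("pics/w2.png",I["wrist"]["image"][:,:,::-1])
E
```

```text
t: 6.45
tool_pos: [0.6068, 0.2067, 0.2363]
tool_rot: [-2.5, -1.902, 0.0]
contact_force: [0.2, 0.4, -0.3]
opening: 0.0853
grip_force: 0.0
t: 7.45
tool_pos: [0.5126, -0.1342, 0.2353]
tool_rot: [2.504, 1.896, -0.0]
contact_force: [0.9, 0.8, 0.0]
opening: -0.0
grip_force: 0.0
[ 0.51348486 -0.13103375  0.23523833] [0.439744   0.32593888 0.1152244 ] 1.756103649287692e-05
```

View pics/a2.png

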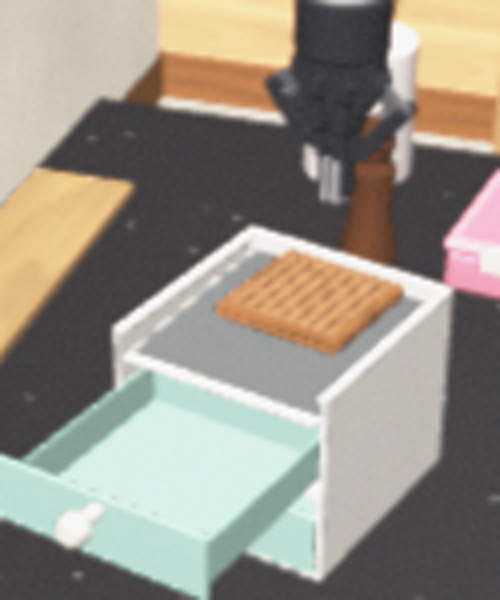

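The side view shows the drawer fully out and the shut fingers hovering over the rear of the trivet, with the lower drawer still shut. Next I'll descend gently.

```bash
python3 -m handwheel '[{"gripper":1,"offset":[4,0,30],"rotation":[0,0,0]},{"gripper":1,"offset":[4,0,55],"rotation":[0,0,0]},{"gripper":1,"offset":[4,0,62],"rotation":[0,0,0]},{"gripper":1,"offset":[4,0,64],"rotation":[0,0,0]},{"gripper":1,"offset":[4,0,65],"rotation":[0,0,0]},{"gripper":1,"offset":[4,0,66],"rotation":[0,0,0]},{"gripper":1,"offset":[4,0,66],"rotation":[0,0,0]},{"gripper":1,"offset":[4,0,66],"rotation":[0,0,0]}]'
```

```text
t: 8.6
tool_pos: [0.5145, -0.1278, 0.1696]
tool_rot: [2.5, 1.902, 0.0]
contact_force: [-0.1, -0.0, -0.6]
opening: 0.0
grip_force: 0.0
```

```bash
python3 -m handwheel '[{"gripper":1,"offset":[0,0,0.5],"rotation":[0,0,0]},{"gripper":1,"offset":[0,0,1],"rotation":[0,0,0]},{"gripper":1,"offset":[0,0,1.5],"rotation":[0,0,0]},{"gripper":1,"offset":[0,0,2],"rotation":[0,0,0]},{"gripper":1,"offset":[0,0,2],"rotation":[0,0,0]},{"gripper":1,"offset":[0,0,2],"rotation":[0,0,0]},{"gripper":1,"offset":[0,0,2],"rotation":[0,0,0]},{"gripper":1,"offset":[0,0,2],"rotation":[0,0,0]}]'
```

```text
t: 9.6
tool_pos: [0.5144, -0.1277, 0.1674]
tool_rot: [2.5, 1.902, 0.0]
contact_force: [-0.4, -0.2, 0.5]
opening: -0.0003
grip_force: 0.0
```

```bash
python3 -m handwheel '[{"gripper":1,"offset":[0,0,0.5],"rotation":[0,0,0]},{"gripper":1,"offset":[0,0,1],"rotation":[0,0,0]},{"gripper":1,"offset":[0,0,1.5],"rotation":[0,0,0]},{"gripper":1,"offset":[0,0,2],"rotation":[0,0,0]},{"gripper":1,"offset":[0,0,2],"rotation":[0,0,0]},{"gripper":1,"offset":[0,0,2],"rotation":[0,0,0]},{"gripper":1,"offset":[0,0,2],"rotation":[0,0,0]},{"gripper":1,"offset":[0,0,2],"rotation":[0,0,0]}]'
```

```text
t: 10.6
tool_pos: [0.5144, -0.1277, 0.1661]
tool_rot: [2.5, 1.902, 0.0]
contact_force: [-2.7, 0.7, 5.1]
opening: 0.0
grip_force: 2.7
```

```bash
python3 -m handwheel '[{"gripper":1,"offset":[0,0,0.3],"rotation":[0,0,0]},{"gripper":1,"offset":[0,0,0.6],"rotation":[0,0,0]},{"gripper":1,"offset":[0,0,0.8],"rotation":[0,0,0]},{"gripper":1,"offset":[0,0,0.8],"rotation":[0,0,0]},{"gripper":1,"offset":[0,0,0.8],"rotation":[0,0,0]},{"gripper":1,"offset":[0,0,0.8],"rotation":[0,0,0]},{"gripper":1,"offset":[0,0,0.8],"rotation":[0,0,0]},{"gripper":1,"offset":[0,0,0.8],"rotation":[0,0,0]}]'
```

```text
t: 11.6
tool_pos: [0.5145, -0.1278, 0.166]
tool_rot: [2.5, 1.902, -0.0]
contact_force: [-5.0, 1.6, 8.1]
opening: -0.0001
grip_force: 4.2
```

```bash
python3 -m handwheel '[{"gripper":1,"offset":[0,0,0.6],"rotation":[0,0,0]},{"gripper":1,"offset":[0,0,1.2],"rotation":[0,0,0]},{"gripper":1,"offset":[1,-0.3,1.2],"rotation":[0,0,0]},{"gripper":1,"offset":[3,-0.6,1.2],"rotation":[0,0,0]},{"gripper":1,"offset":[5,-1,1.2],"rotation":[0,0,0]},{"gripper":1,"offset":[7,-1,1.2],"rotation":[0,0,0]},{"gripper":1,"offset":[9,-1,1.2],"rotation":[0,0,0]},{"gripper":1,"offset":[10,-1,1.2],"rotation":[0,0,0]}]'
```

```text
t: 12.6
tool_pos: [0.5176, -0.1199, 0.1659]
tool_rot: [2.495, 1.898, 0.0]
contact_force: [-0.9, -4.9, 8.0]
opening: 0.0001
grip_force: 4.0
```

```bash
python3 -m handwheel '[{"gripper":1,"offset":[0,0,0.6],"rotation":[0,0,0]},{"gripper":1,"offset":[0,0,1.0],"rotation":[0,0,0]},{"gripper":1,"offset":[2,0,1.0],"rotation":[0,0,0]},{"gripper":1,"offset":[4,0,1.0],"rotation":[0,0,0]},{"gripper":1,"offset":[6,0,1.0],"rotation":[0,0,0]},{"gripper":1,"offset":[8,0,1.0],"rotation":[0,0,0]},{"gripper":1,"offset":[10,0,1.0],"rotation":[0,0,0]},{"gripper":1,"offset":[12,0,1.0],"rotation":[0,0,0]}]'
python3 - <<'E'
from station import ctrl
import cv2
from h import *
d=ctrl.get_image("side");im=d["image"]
h=cv2.cvtColor(im,cv2.COLOR_RGB2HSV)
m=cv2.inRange(h,(5,90,60),(18,255,255));m[:155]=0;m[190:]=0;m[:,:245]=0;m[:,308:]=0
c=max(cv2.findContours(m,0,2)[0],key=cv2.contourArea)
p=c[:,0];print(cv2.contourArea(c),p[p[:,0].argmin()],p[p[:,0].argmax()],p[p[:,1].argmin()],p[p[:,1].argmax()])
im0=cv2.imread("pics/side0.png")[:,:,::-1]
h=cv2.cvtColor(im0,cv2.COLOR_RGB2HSV)
m=cv2.inRange(h,(5,90,60),(18,255,255));m[:155]=0;m[190:]=0;m[:,:245]=0;m[:,308:]=0
c=max(cv2.findContours(m,0,2)[0],key=cv2.contourArea)
p=c[:,0];print(cv2.contourArea(c),p[p[:,0].argmin()],p[p[:,0].argmax()],p[p[:,1].argmin()],p[p[:,1].argmax()])
E
```

```text
t: 13.6
tool_pos: [0.5213, -0.1089, 0.1658]
tool_rot: [2.494, 1.897, 0.001]
contact_force: [-1.0, -6.5, 11.3]
opening: 0.0
grip_force: 5.1
619.5 [251 173] [296 171] [268 160] [277 185]
641.5 [254 171] [300 167] [272 158] [279 182]
```

```bash
python3 -m handwheel '[{"gripper":1,"offset":[2,0,0.1],"rotation":[0,0,0]},{"gripper":1,"offset":[5,0,0.2],"rotation":[0,0,0]},{"gripper":1,"offset":[8,0,0.3],"rotation":[0,0,0]},{"gripper":1,"offset":[11,0,0.4],"rotation":[0,0,0]},{"gripper":1,"offset":[14,0,0.5],"rotation":[0,0,0]},{"gripper":1,"offset":[16,0,0.5],"rotation":[0,0,0]},{"gripper":1,"offset":[18,0,0.6],"rotation":[0,0,0]},{"gripper":1,"offset":[20,0,0.7],"rotation":[0,0,0]}]'
```

```text
t: 14.65
tool_pos: [0.5269, -0.0895, 0.1654]
tool_rot: [2.493, 1.897, 0.002]
contact_force: [-1.3, -5.4, 10.2]
opening: -0.0002
grip_force: 5.4
```

```bash
python3 -m handwheel '[{"gripper":1,"offset":[2,0,0.3],"rotation":[0,0,0]},{"gripper":1,"offset":[5,0,0.6],"rotation":[0,0,0]},{"gripper":1,"offset":[8,0,0.8],"rotation":[0,0,0]},{"gripper":1,"offset":[11,0,1.0],"rotation":[0,0,0]},{"gripper":1,"offset":[14,0,1.2],"rotation":[0,0,0]},{"gripper":1,"offset":[16,0,1.4],"rotation":[0,0,0]},{"gripper":1,"offset":[18,0,1.6],"rotation":[0,0,0]},{"gripper":1,"offset":[20,0,1.7],"rotation":[0,0,0]}]'
```

```text
t: 15.65
tool_pos: [0.5325, -0.0704, 0.1642]
tool_rot: [2.493, 1.896, 0.002]
contact_force: [-2.4, -6.5, 12.1]
opening: 0.0002
grip_force: 6.1
```

```bash
python3 -m handwheel '[{"gripper":1,"offset":[2,0,0.2],"rotation":[0,0,0]},{"gripper":1,"offset":[5,0,0.4],"rotation":[0,0,0]},{"gripper":1,"offset":[8,0,0.6],"rotation":[0,0,0]},{"gripper":1,"offset":[11,0,0.8],"rotation":[0,0,0]},{"gripper":1,"offset":[14,0,1.0],"rotation":[0,0,0]},{"gripper":1,"offset":[16,0,1.2],"rotation":[0,0,0]},{"gripper":1,"offset":[18,0,1.3],"rotation":[0,0,0]},{"gripper":1,"offset":[20,0,1.5],"rotation":[0,0,0]}]'
python3 - <<'E'
from station import ctrl
import cv2
from h import *
d=ctrl.get_image("side");im=d["image"]
cv2.imwrite("pics/a3.png",cv2.resize(im[125:245,200:325],(500,480),interpolation=cv2.INTER_CUBIC)[:,:,::-1])
E
```

```text
t: 16.65
tool_pos: [0.538, -0.0512, 0.163]
tool_rot: [2.493, 1.896, 0.003]
contact_force: [-2.2, -6.3, 13.6]
opening: -0.0001
grip_force: 6.7
```

View pics/a3.png

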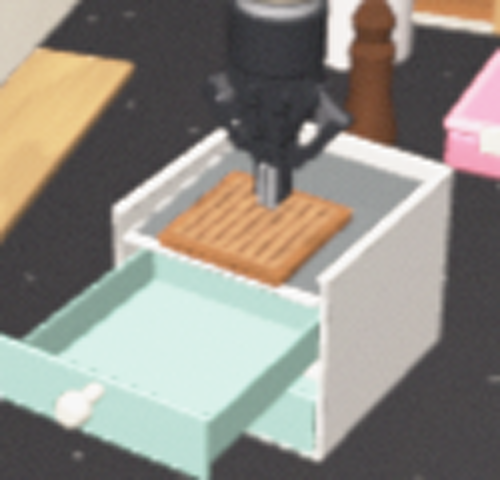

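The side view shows the trivet sliding squarely, with its front edge now about at the ledge and the fingers behind its centre.

```bash
python3 -m handwheel '[{"gripper":1,"offset":[2,0,0.1],"rotation":[0,0,0]},{"gripper":1,"offset":[5,0,0.3],"rotation":[0,0,0]},{"gripper":1,"offset":[8,0,0.5],"rotation":[0,0,0]},{"gripper":1,"offset":[11,0,0.6],"rotation":[0,0,0]},{"gripper":1,"offset":[14,0,0.8],"rotation":[0,0,0]},{"gripper":1,"offset":[16,0,0.9],"rotation":[0,0,0]},{"gripper":1,"offset":[18,0,1.0],"rotation":[0,0,0]},{"gripper":1,"offset":[20,0,1.1],"rotation":[0,0,0]}]'
```

```text
t: 17.7
tool_pos: [0.5434, -0.0318, 0.1618]
tool_rot: [2.493, 1.896, 0.003]
contact_force: [-1.5, -6.1, 12.6]
opening: -0.0003
grip_force: 6.5
```

```bash
python3 -m handwheel '[{"gripper":1,"offset":[2,0,0.1],"rotation":[0,0,0]},{"gripper":1,"offset":[5,0,0.3],"rotation":[0,0,0]},{"gripper":1,"offset":[8,0,0.5],"rotation":[0,0,0]},{"gripper":1,"offset":[11,0,0.6],"rotation":[0,0,0]},{"gripper":1,"offset":[14,0,0.8],"rotation":[0,0,0]},{"gripper":1,"offset":[16,0,0.9],"rotation":[0,0,0]},{"gripper":1,"offset":[18,0,1.0],"rotation":[0,0,0]},{"gripper":1,"offset":[20,0,1.1],"rotation":[0,0,0]}]'
```

```text
t: 18.7
tool_pos: [0.5487, -0.0124, 0.1606]
tool_rot: [2.493, 1.896, 0.003]
contact_force: [-2.6, -6.2, 13.0]
opening: -0.0003
grip_force: 6.4
```

```bash
python3 -m handwheel '[{"gripper":1,"offset":[2,0,0.1],"rotation":[0,0,0]},{"gripper":1,"offset":[5,0,0.3],"rotation":[0,0,0]},{"gripper":1,"offset":[8,0,0.5],"rotation":[0,0,0]},{"gripper":1,"offset":[11,0,0.6],"rotation":[0,0,0]},{"gripper":1,"offset":[14,0,0.8],"rotation":[0,0,0]},{"gripper":1,"offset":[16,0,0.9],"rotation":[0,0,0]},{"gripper":1,"offset":[18,0,1.0],"rotation":[0,0,0]},{"gripper":1,"offset":[20,0,1.2],"rotation":[0,0,0]}]'
python3 - <<'E'
from station import ctrl
import cv2
from h import *
d=ctrl.get_image("side");im=d["image"]
cv2.imwrite("pics/a4.png",cv2.resize(im[125:245,200:325],(500,480),interpolation=cv2.INTER_CUBIC)[:,:,::-1])
E
```

```text
t: 19.7
tool_pos: [0.554, 0.007, 0.1594]
tool_rot: [2.493, 1.896, 0.004]
contact_force: [-2.5, -5.7, 13.9]
opening: 0.0001
grip_force: 6.6
```

View pics/a4.png

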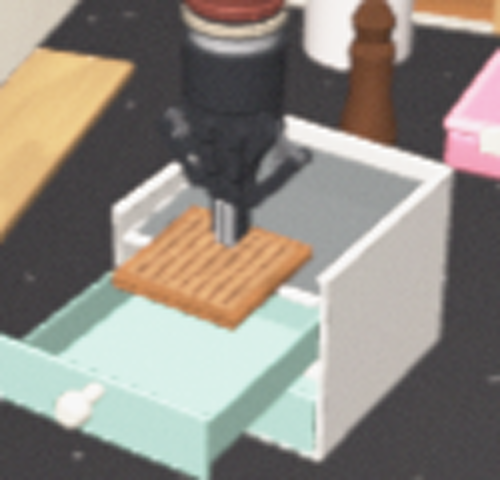

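The side view shows the trivet overhanging the drawer by half and still flat under the fingers. Next comes the brisk final sweep.

```bash
python3 -m handwheel '[{"gripper":1,"offset":[8,0,0.5],"rotation":[0,0,0]},{"gripper":1,"offset":[28,0,1.4],"rotation":[0,0,0]},{"gripper":1,"offset":[65,0,0],"rotation":[0,0,0]},{"gripper":1,"offset":[90,0,-2],"rotation":[0,0,0]},{"gripper":1,"offset":[90,0,-10],"rotation":[0,0,0]},{"gripper":1,"offset":[90,0,-40],"rotation":[0,0,0]},{"gripper":1,"offset":[90,0,-80],"rotation":[0,0,0]},{"gripper":1,"offset":[90,0,-100],"rotation":[0,0,0]}]'
python3 - <<'E'
from station import ctrl
import cv2
from h import *
a,b=[ctrl.get_image(n)["image"] for n in("side","wrist")]
a=cv2.resize(a[125:245,200:325],(400,384),interpolation=cv2.INTER_CUBIC)
b=cv2.resize(b,(400,300)); b=np.vstack([b,np.zeros((84,400,3),np.uint8)])
cv2.imwrite("pics/a5.png",np.hstack([a,b])[:,:,::-1])
E
```

```text
t: 20.75
tool_pos: [0.5761, 0.0954, 0.2578]
tool_rot: [2.499, 1.9, 0.005]
contact_force: [-0.1, -0.5, -0.3]
opening: 0.0002
grip_force: 0.0
```

View pics/a5.png

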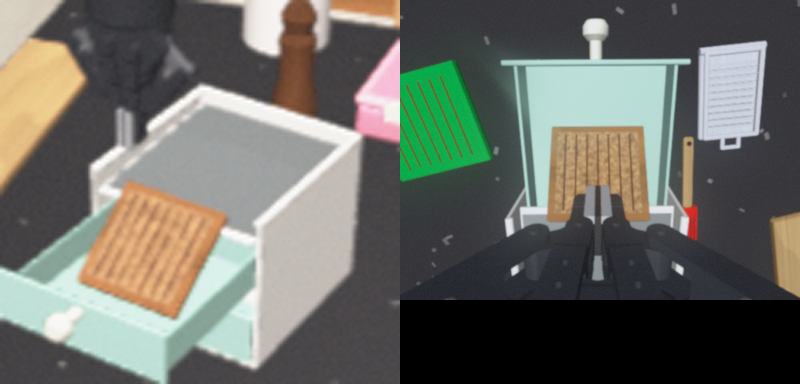

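The trivet is leaning. Its front edge is on the drawer floor and its back edge, at wrist row 219, is still resting on the ledge at row 208. I'll measure the overlap so I can push it off from behind.

Run:
```python
from station import ctrl
from h import *
W=ctrl.get_image("wrist"); o=ctrl.get_obs(); T=R.from_rotvec(o["tool_rot"])
w1=np.array([.5681,.0658,0]);u=np.array([.266,.964,0]);v=np.array([.964,-.266,0])
org=lambda P:np.round(np.c_[-138-(P-w1)@u*1e3,(P-w1)@v*1e3,P[:,2]*1e3],1)
print("tcp",org(o["tool_pos"][None]))
s=1.28
print("ledge",org(plane(W,[(125*s,208*s),(160*s,208*s)],.146)))
for z in(.15,.157,.165):print("back edge",org(plane(W,[(148*s,219*s),(249*s,219*s)],z)))
print("front top edge",org(plane(W,[(152*s,127*s),(243*s,127*s)],.1)))
```

```text
tcp [[-168.8   -0.6  255.8]]
ledge [[-98.6 -80.  146. ]
 [-98.4 -41.3 146. ]]
back edge [[-87.1 -54.5 150. ]
 [-86.5  57.4 150. ]]
back edge [[-91.4 -53.  157. ]
 [-90.9  55.7 157. ]]
back edge [[-96.4 -51.3 165. ]
 [-96.   53.9 165. ]]
front top edge [[-180.1  -53.3  100. ]
 [-179.8   54.7  100. ]]
```

```bash
python3 -m handwheel '[{"gripper":1,"offset":[-50,0,0],"rotation":[0,0,0]},{"gripper":1,"offset":[-110,0,0],"rotation":[0,0,0]},{"gripper":1,"offset":[-110,0,40],"rotation":[0,0,0]},{"gripper":1,"offset":[-110,0,80],"rotation":[0,0,0]},{"gripper":1,"offset":[-110,0,98],"rotation":[0,0,0]},{"gripper":1,"offset":[-110,0,103],"rotation":[0,0,0]},{"gripper":1,"offset":[-110,0,103],"rotation":[0,0,0]},{"gripper":1,"offset":[-110,0,103],"rotation":[0,0,0]}]'
```

```text
t: 21.9
tool_pos: [0.5471, -0.0099, 0.1538]
tool_rot: [2.498, 1.901, 0.003]
contact_force: [0.1, -0.6, 0.4]
opening: -0.0003
grip_force: 0.0
```

```bash
python3 -m handwheel '[{"gripper":1,"offset":[3,0,2.3],"rotation":[0,0,0]},{"gripper":1,"offset":[10,0,2.3],"rotation":[0,0,0]},{"gripper":1,"offset":[18,0,2.3],"rotation":[0,0,0]},{"gripper":1,"offset":[28,0,2.3],"rotation":[0,0,0]},{"gripper":1,"offset":[40,0,2.3],"rotation":[0,0,0]},{"gripper":1,"offset":[54,0,2.3],"rotation":[0,0,0]},{"gripper":1,"offset":[58,0,2.3],"rotation":[0,0,0]},{"gripper":1,"offset":[58,0,2.3],"rotation":[0,0,0]}]'
python3 - <<'E'
from station import ctrl
import cv2
from h import *
a,b=[ctrl.get_image(n)["image"] for n in("side","wrist")]
a=cv2.resize(a[125:245,200:325],(400,384),interpolation=cv2.INTER_CUBIC)
b=cv2.resize(b,(400,300)); b=np.vstack([b,np.zeros((84,400,3),np.uint8)])
cv2.imwrite("pics/a6.png",np.hstack([a,b])[:,:,::-1])
E
```

```text
t: 22.9
tool_pos: [0.5615, 0.0464, 0.1497]
tool_rot: [2.499, 1.903, -0.0]
contact_force: [-0.4, 0.1, -0.4]
opening: -0.0003
grip_force: 0.0
```

View pics/a6.png

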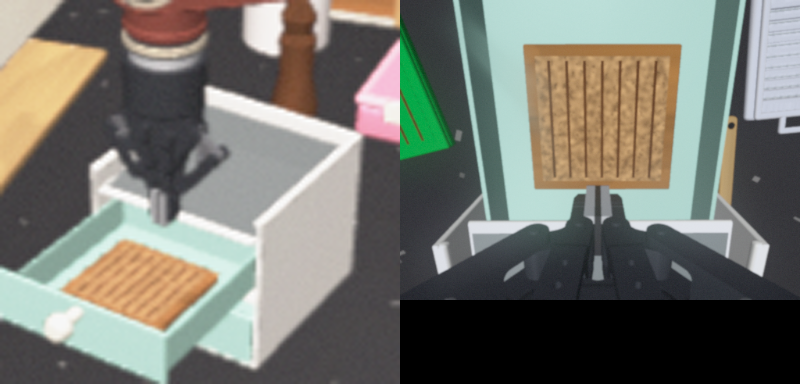

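The trivet now lies flat in the drawer, in the wrist picture from (525,45) to (680,188), clear of the walls and the ledge. Next I'll lift, go in front of the knob and push it shut.

```bash
python3 -m handwheel '[{"gripper":1,"offset":[0,0,-50],"rotation":[0,0,0]},{"gripper":1,"offset":[0,0,-80],"rotation":[0,0,0]},{"gripper":1,"offset":[50,0,-80],"rotation":[0,0,0]},{"gripper":1,"offset":[105,0,-80],"rotation":[0,0,0]},{"gripper":1,"offset":[160,0,-80],"rotation":[0,0,0]},{"gripper":1,"offset":[211,0,-80],"rotation":[0,0,0]},{"gripper":1,"offset":[211,0,-80],"rotation":[0,0,0]},{"gripper":1,"offset":[211,0,-80],"rotation":[0,0,0]}]'
python3 - <<'E'
from station import ctrl
from h import *
W=ctrl.get_image("wrist"); o=ctrl.get_obs()
w1=np.array([.5681,.0658,0]);u=np.array([.266,.964,0]);v=np.array([.964,-.266,0])
org=lambda P:np.round(np.c_[-138-(P-w1)@u*1e3,(P-w1)@v*1e3,P[:,2]*1e3],1)
print("tcp",org(o["tool_pos"][None]),o["tool_rot"])
E
```

```text
t: 24.0
tool_pos: [0.6176, 0.2488, 0.2294]
tool_rot: [2.5, 1.902, -0.001]
contact_force: [-0.1, -1.0, 0.6]
opening: 0.0001
grip_force: 0.0
tcp [[-327.1   -0.8  229.6]] [ 2.50108243e+00  1.90073387e+00 -9.58905610e-04]
```

```bash
python3 -m handwheel '[{"gripper":1,"offset":[0,0,40],"rotation":[0,0,0]},{"gripper":1,"offset":[0,0,80],"rotation":[0,0,0]},{"gripper":1,"offset":[0,0,110],"rotation":[0,0,0]},{"gripper":1,"offset":[0,0,110],"rotation":[0,0,0]},{"gripper":1,"offset":[-8,0,110],"rotation":[0,0,0]},{"gripper":1,"offset":[-16,0,110],"rotation":[0,0,0]},{"gripper":1,"offset":[-22,0,110],"rotation":[0,0,0]},{"gripper":1,"offset":[-26,0,110],"rotation":[0,0,0]}]'
```

```text
t: 25.05
tool_pos: [0.611, 0.2239, 0.1206]
tool_rot: [2.5, 1.901, 0.002]
contact_force: [0.2, 0.6, 1.3]
opening: -0.0001
grip_force: 1.3
```

```bash
python3 -m handwheel '[{"gripper":1,"offset":[-5,0,0],"rotation":[0,0,0]},{"gripper":1,"offset":[-12,0,0],"rotation":[0,0,0]},{"gripper":1,"offset":[-20,0,0],"rotation":[0,0,0]},{"gripper":1,"offset":[-28,0,0],"rotation":[0,0,0]},{"gripper":1,"offset":[-36,0,0],"rotation":[0,0,0]},{"gripper":1,"offset":[-44,0,0],"rotation":[0,0,0]},{"gripper":1,"offset":[-52,0,0],"rotation":[0,0,0]},{"gripper":1,"offset":[-60,0,0],"rotation":[0,0,0]}]'
```

```text
t: 26.05
tool_pos: [0.5946, 0.1659, 0.1197]
tool_rot: [-2.5, -1.902, 0.0]
contact_force: [0.9, 2.3, 0.3]
opening: 0.0003
grip_force: 0.9
```

```bash
python3 -m handwheel '[{"gripper":1,"offset":[-8,0,0],"rotation":[0,0,0]},{"gripper":1,"offset":[-17,0,0],"rotation":[0,0,0]},{"gripper":1,"offset":[-27,0,0],"rotation":[0,0,0]},{"gripper":1,"offset":[-37,0,0],"rotation":[0,0,0]},{"gripper":1,"offset":[-47,0,0],"rotation":[0,0,0]},{"gripper":1,"offset":[-57,0,0],"rotation":[0,0,0]},{"gripper":1,"offset":[-65,0,0],"rotation":[0,0,0]},{"gripper":1,"offset":[-70,0,0],"rotation":[0,0,0]}]'
python3 -m handwheel '[{"gripper":1,"offset":[-2,0,0],"rotation":[0,0,0]},{"gripper":1,"offset":[-4,0,0],"rotation":[0,0,0]},{"gripper":1,"offset":[-6,0,0],"rotation":[0,0,0]},{"gripper":1,"offset":[-8,0,0],"rotation":[0,0,0]},{"gripper":1,"offset":[-10,0,0],"rotation":[0,0,0]},{"gripper":1,"offset":[-12,0,0],"rotation":[0,0,0]},{"gripper":1,"offset":[-13,0,0],"rotation":[0,0,0]},{"gripper":1,"offset":[-14,0,0],"rotation":[0,0,0]}]'
```

```text
t: 27.05
tool_pos: [0.5759, 0.0985, 0.1197]
tool_rot: [-2.5, -1.902, 0.0]
contact_force: [1.9, 1.1, -0.1]
opening: -0.0001
grip_force: 0.9
t: 28.05
tool_pos: [0.5723, 0.0855, 0.1197]
tool_rot: [-2.5, -1.902, 0.0]
contact_force: [1.4, 2.0, -0.9]
opening: 0.0002
grip_force: 0.8
```

```bash
python3 -m handwheel '[{"gripper":1,"offset":[-1,0,0],"rotation":[0,0,0]},{"gripper":1,"offset":[-2,0,0],"rotation":[0,0,0]},{"gripper":1,"offset":[-3,0,0],"rotation":[0,0,0]},{"gripper":1,"offset":[-4,0,0],"rotation":[0,0,0]},{"gripper":1,"offset":[-5,0,0],"rotation":[0,0,0]},{"gripper":1,"offset":[-6,0,0],"rotation":[0,0,0]},{"gripper":1,"offset":[-6,0,0],"rotation":[0,0,0]},{"gripper":1,"offset":[-6,0,0],"rotation":[0,0,0]}]'
```

```text
t: 29.05
tool_pos: [0.5706, 0.0796, 0.1197]
tool_rot: [2.5, 1.902, -0.001]
contact_force: [0.5, 0.7, -0.1]
opening: -0.0003
grip_force: 0.3
```

```bash
python3 -m handwheel '[{"gripper":1,"offset":[-1,0,0],"rotation":[0,0,0]},{"gripper":1,"offset":[-2,0,0],"rotation":[0,0,0]},{"gripper":1,"offset":[-3,0,0],"rotation":[0,0,0]},{"gripper":1,"offset":[-4,0,0],"rotation":[0,0,0]},{"gripper":1,"offset":[-4,0,0],"rotation":[0,0,0]},{"gripper":1,"offset":[-4,0,0],"rotation":[0,0,0]},{"gripper":1,"offset":[-4,0,0],"rotation":[0,0,0]},{"gripper":1,"offset":[-4,0,0],"rotation":[0,0,0]}]'
```

```text
t: 30.05
tool_pos: [0.5706, 0.0795, 0.1199]
tool_rot: [-2.497, -1.9, -0.011]
contact_force: [5.2, 14.2, -3.3]
opening: 0.0
grip_force: 7.0
```

```bash
python3 -m handwheel '[{"gripper":1,"offset":[4,0,0],"rotation":[0,0,0]},{"gripper":1,"offset":[15,0,0],"rotation":[0,0,0]},{"gripper":1,"offset":[30,0,0],"rotation":[0,0,0]},{"gripper":1,"offset":[30,0,-40],"rotation":[0,0,0]},{"gripper":1,"offset":[30,0,-80],"rotation":[0,0,0]},{"gripper":1,"offset":[30,0,-120],"rotation":[0,0,0]},{"gripper":1,"offset":[30,0,-120],"rotation":[0,0,0]},{"gripper":1,"offset":[30,0,-120],"rotation":[0,0,0]}]'
python3 - <<'E'
from station import ctrl
import cv2
from h import *
W=ctrl.get_image("wrist"); o=ctrl.get_obs()
w1=np.array([.5681,.0658,0]);u=np.array([.266,.964,0]);v=np.array([.964,-.266,0])
org=lambda P:np.round(np.c_[-138-(P-w1)@u*1e3,(P-w1)@v*1e3,P[:,2]*1e3],1)
h=cv2.cvtColor(W["image"],cv2.COLOR_RGB2HSV)
for c in(200,300):
    print(c,[(r,tuple(map(int,h[r,c]))) for r in range(180,330,6)])
m=cv2.inRange(h,(75,30,80),(95,160,255))
for c in(190,210,300,320):
    r=np.where(m[:,c])[0]; print(c,r.min(),r.max(),len(r),org(plane(W,[(c,r.max()),(c,r.min())],.14)).tolist())
# side view compare with start
D=ctrl.get_image("side");i0=cv2.imread("pics/side0.png")[:,:,::-1]
df=np.abs(D["image"].astype(int)-i0).sum(2)>60; df=cv2.morphologyEx(df.astype(np.uint8),cv2.MORPH_OPEN,np.ones((3,3)))
for c in cv2.findContours(df,0,2)[0]: print(cv2.boundingRect(c))
E
```

```text
t: 31.05
tool_pos: [0.5774, 0.1052, 0.239]
tool_rot: [-2.5, -1.902, 0.001]
contact_force: [-0.0, -1.3, -0.3]
opening: 0.0001
grip_force: 0.0
200 [(180, (114, 18, 69)), (186, (115, 22, 71)), (192, (90, 24, 73)), (198, (101, 29, 71)), (204, (77, 30, 76)), (210, (97, 30, 77)), (216, (93, 36, 79)), (222, (84, 47, 172)), (228, (85, 53, 174)), (234, (83, 46, 176)), (240, (84, 39, 227)), (246, (85, 37, 232)), (252, (82, 52, 176)), (258, (84, 51, 175)), (264, (85, 52, 176)), (270, (84, 50, 178)), (276, (84, 50, 189)), (282, (85, 40, 219)), (288, (98, 4, 231)), (294, (109, 16, 172)), (300, (90, 32, 72)), (306, (98, 43, 71)), (312, (97, 53, 63)), (318, (101, 40, 70)), (324, (108, 45, 68))]
300 [(180, (110, 23, 67)), (186, (107, 24, 73)), (192, (103, 23, 76)), (198, (113, 28, 72)), (204, (90, 20, 77)), (210, (90, 20, 78)), (216, (93, 28, 81)), (222, (83, 52, 175)), (228, (85, 50, 174)), (234, (84, 47, 175)), (240, (84, 41, 225)), (246, (84, 41, 224)), (252, (85, 51, 175)), (258, (85, 50, 178)), (264, (85, 47, 175)), (270, (84, 51, 176)), (276, (85, 46, 193)), (282, (83, 41, 216)), (288, (107, 8, 238)), (294, (92, 40, 82)), (300, (96, 56, 73)), (306, (99, 51, 70)), (312, (101, 46, 61)), (318, (99, 40, 64)), (324, (108, 43, 59))]
190 219 285 67 [[-97.2, -54.7, 140.0], [-156.6, -51.4, 140.0]]
210 208 293 76 [[-89.4, -38.3, 140.0], [-165.8, -35.3, 140.0]]
300 218 294 69 [[-88.5, 37.9, 140.0], [-157.5, 35.0, 140.0]]
320 218 285 68 [[-97.2, 54.2, 140.0], [-157.5, 50.6, 140.0]]
(226, 187, 3, 5)
(254, 158, 47, 25)
(234, 148, 27, 30)
(224, 139, 10, 13)
(211, 137, 12, 18)
(248, 126, 6, 9)
(211, 120, 9, 13)
(215, 89, 3, 4)
(504, 8, 8, 10)
(210, 7, 302, 261)
```

Run:
```python
from station import ctrl
from h import *
W=ctrl.get_image("wrist")
w1=np.array([.5681,.0658,0]);u=np.array([.266,.964,0])
x=lambda r,z:-138-(plane(W,[(300,r)],z)-w1)@u*1e3
print(x(275.5,.140),x(237,.065),"per px",x(276.5,.140)-x(275.5,.14))
```

```text
[-106.69499386] [-106.46481732] per px [0.93840795]
```

```bash
python3 -c "
from station import ctrl
print(ctrl.finish_job())"
```

```text
the job is handed in; nothing more can be done
None
```

I pulled the top drawer out to its stop and slid the trivet over the front edge; it first caught leaning on the edge, so I nudged it off with the shut fingers and it lay flat in the drawer. I then pushed the drawer home, flush with the shut lower drawer, and handed the job in at about 31 s; pressing readings on the trivet stayed under 14 N.

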